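# Square a lens carrier into the corner of the inspection jig

### The arm

A 6-joint arm with a two-finger parallel gripper is mounted at the origin on the work surface. World frame = base frame: x ahead of the robot, y to its left, z up, the work surface at z = 0. Lengths are in m, angles in rad, forces in N, time in s.
With the tool pointing down it reaches from about 0.275 to 0.825 m from the base axis. Payload 5.2 kg.
Tool frame: the origin (TCP) lies midway between the tips of the shut fingers; the grasp point (between the pads) lies 19 mm behind it; z points along the fingers, y is the line along which they close (so a half turn about z gives the same grasp; the last joint's range is limited). The gripper opens to 93 mm and grips with 3 to 60 N. Pads are 15 mm wide; open, the fingers measure 128 mm over their backs; the gripper's body (75 mm by 188 mm) begins 65 mm behind the grasp point.
Start: joints at [0.949, 0.259, 1.535, -0, 1.348, -0.203], TCP at [0.224, 0.502, 0.219] pointing down, gripper open.
Joint ranges: [-3.14, 3.14], [-0.91, 2.08], [0.19, 2.58], [-1.22, 4.36], [0.22, 2.71], [-3.12, 3.12]. Speed limits (rad/s): [2.57, 2.57, 3.14, 3.14, 3.14, 3.14].

### API

Orientations are given as a rotation vector (axis times angle).
In Python, from station import * gives the robot as it stands.
- The arm moves only by the tool servo_tool, never from a script. Its argument "moves" is a list of rows, each an object of numbers: "x", "y", "z": the shift along the tool's x, y, z in mm; "twist": the turn about the tool's z in rad. A call has 1 to 20 rows; each row is the pose to reach, as a shift and turn from the pose commanded when the call began, along the tool's axes at that moment; what a row does not reach only later rows make up. A row lasts 1/12 s, in which the tool goes at most 41.7 mm and 7.16 degrees, less where a joint would pass 70% of its speed; a pose out of reach is approached as far as the arm can. A call with a gripper value outside its range is refused whole. "hand" is the opening in per cent of the stroke, from 0 (shut) to 100 (fully open), set as the call begins (left out, the last holds). The fingers move at their own pace and stop on an object; the grip force is fixed at half the most. Time passes only in rows, so rows that repeat a pose let the fingers close. It gives the time, the measured TCP pose, the force, the opening and the grip force at its end, in the units of the state.
- read_state(): the state, without advancing time (a new reading comes with each control period).
- read_camera(name): name is "side" or "top"; returns (picture, depth): 480x640x3 uint8, red, green, blue; 480x640 float32, m along the optical axis (not along the pixel's ray), 0 where there is no reading.
- camera_info(name): a dict with "fx", "fy", "cx", "cy" (pixels), "xyz" and "rotation" of the camera in the world. Camera axes: x right, y down, z forward; pixel columns grow to the right and rows downward; lengths in m; the calibration is good to about 2 mm. A picture is of the moment at which its call begins. camera_info takes no time and is no camera call.
- sign_off(): hands the job in; it is judged then, once.
The state is a dict: "time_s": time; "qpos": joint angles; "dq": joint speeds; "joint_torque": joint torques, N m; "ee_pos": TCP position; "orientation": TCP orientation; "wrist_force": force on the tool from outside, world axes, zero at the start; "ft_torque": the same for the moment, N m; "opening": opening from 0.0 (shut) to 1.0 (fully open); "finger_force": force on a finger pad.
Only numpy, scipy, OpenCV 4.12 (cv2) and the standard library are available. Lean on these libraries where they do the work, as an engineer would, in place of code of your own. Each camera call takes 0.05 s, during which the arm holds its last target. There are 200 camera calls.

### The job

With a fingertip, push the black lens carrier across until it lies flat against the jig's yellow rail while it is still well short of the corner pocket; then slide it along the rail, keeping it against the rail, until it sits snugly in the corner pocket, touching both the rail and the end stop. Do not pick the carrier up or tip it, let go when it is home, and leave the other things on the bench where they are.

Things in the scene. Friction and masses are not known exactly. Their poses are not given: they have to be found in the camera images.
- carrier: Loose lens carrier: black block 36 mm (its x) by 44 mm (its y) by 16 mm high, a brass lens ring (24 mm diameter, 5 mm high) on the middle of its top. About 120 g (80 to 170). Origin: centre of its underside; z up. It starts flat on the jig's plate, away from rail and pocket, its axes within 0.4 rad of the jig's. Half-turn symmetric.
- jig: Fixed jig, at a new place and yaw (within 0.25 rad) each time: aluminium plate 180 mm (its x) by 300 mm (its y) by 8 mm on a 3 mm blue mat, so the plate's top is 11 mm above the bench. Origin: centre of the plate's underside; x points to the rail side (away from the robot), y along the rail towards the pocket, z up. Rail, end stop and lip stand 10 mm above the plate.
- stop: End stop: dark steel bar fixed on the jig at right angles to the rail, 12 mm thick, 10 mm above the plate. Its face towards the pocket is at jig y = +130 mm and spans jig x = 12 to 72 mm. Its origin and axes coincide with the jig's.
- lip: Lip: dark steel bar fixed on the jig, parallel to the rail, 8 mm thick; its face towards the rail at jig x = +20 mm (40 mm from the rail's face), y = 96 to 130 mm, then flaring outward to about x = 10 mm, y = 75 mm as a lead-in. Pocket: the space between rail, stop and lip, open on top and towards -y; the home carrier's last 10 mm lie in the flare. Its origin and axes coincide with the jig's.
- rail: Yellow guide rail on the jig, fixed: 12 mm wide, 282 mm long, 10 mm high above the plate. Its face towards the carrier is at jig x = +60 mm and runs from jig y = -140 mm to +142 mm. Its origin and axes coincide with the jig's. A carrier flat against it has its origin at jig x = +42 mm.
- pocket (a point): Where the carrier's origin lies when it is fully home in the corner pocket: on the plate's top, at jig x = +42 mm, y = +108 mm, z = +8 mm. Axes as the jig's.
- spacer: Loose bystander on the jig's plate: copper ring, 26 mm outside diameter, 10 mm high; origin: centre of its underside.
- phone: Loose bystander: black phone lying flat, 72 x 150 x 8 mm; origin: centre of its underside.
- screwdriver: Loose bystander: yellow screwdriver lying on the bench, about 150 mm long; origin at the middle, underside.
- flux_bottle: Loose bystander: small white bottle with a red cap, 38 mm diameter, 85 mm high; origin: centre of its underside.
- swab_pot: Loose bystander: black pot of cotton swabs, 64 mm diameter, 73 mm high with swabs; origin: centre of its underside.
- power_bank: Loose bystander: grey power bank, 100 x 60 x 22 mm, lying flat; origin: centre of its underside.
Mind the look-alikes: they are no part of the job. There is more than one size of the carrier; the one meant has the size given above.

How it is judged:
By the outcome, as a careful person would: the job done as asked, in the order asked, and still so for the second after the job is handed in, with the robot touching nothing.
It also fails if it takes over 48 s, if anything falls off the work surface, if the arm or the gripper's body presses on something with over 40 N, if the wrist force passes 120 N, or if a joint passes its speed limit or range.

## Working session

There is one attempt and no reset: what is moved stays moved. The work goes in short steps, Python scripts to look and compute and a tool call to move; the robot and the scene stay as the last step left them, time stands still between calls to the robot, and variables do not carry over. Pictures are saved under pics/ and viewed, at most 10 in all, crops included, and the job is handed in when it is done.

Besides the shell and the picture viewer there is one more tool, called after "Request:" by a JSON object that holds its "method" and its "body". servo_tool: Moves the arm, as the interface text tells. Its arguments: {"type":"object","properties":{"moves":{"type":"array","items":{"type":"object","properties":{"x":{"type":"number"},"y":{"type":"number"},"z":{"type":"number"},"twist":{"type":"number"}}}},"hand":{"type":"number"}},"required":["moves"]}

```bash
mkdir -p pics; ls; python3 - <<'E'
from station import *
import cv2,numpy as np
for n in("top","side"):
    p,d=read_camera(n); cv2.imwrite(f"pics/{n}0.png",p[:,:,::-1]); np.save(f"{n}0.npy",d)
    print(n,camera_info(n))
s=read_state();print({k:s[k] for k in("time_s","ee_pos","orientation","wrist_force","opening")})
E
```

```text
pics
top {'fx': 461.2991354849478, 'fy': 461.2991354849478, 'cx': 324.18019544921134, 'cy': 233.48680978019382, 'xyz': array([0.36928749, 0.01399367, 1.03252678]), 'rotation': array([-2.18028501,  2.14923155, -0.10773349])}
side {'fx': 619.3799201465349, 'fy': 619.3799201465349, 'cx': 320.1648460648988, 'cy': 233.38662897911377, 'xyz': array([-0.0302146 , -0.7265578 ,  1.02793098]), 'rotation': array([-2.3177403 ,  0.66599671, -0.27062077])}
{'time_s': 0.1, 'ee_pos': array([0.2233404 , 0.50208378, 0.21791416]), 'orientation': array([-6.52895896e-01, -3.07230380e+00,  2.31872590e-03]), 'wrist_force': array([-0.24579872,  0.94096295,  0.75988289]), 'opening': 0.9986971084035964}
```

View pics/top0.png

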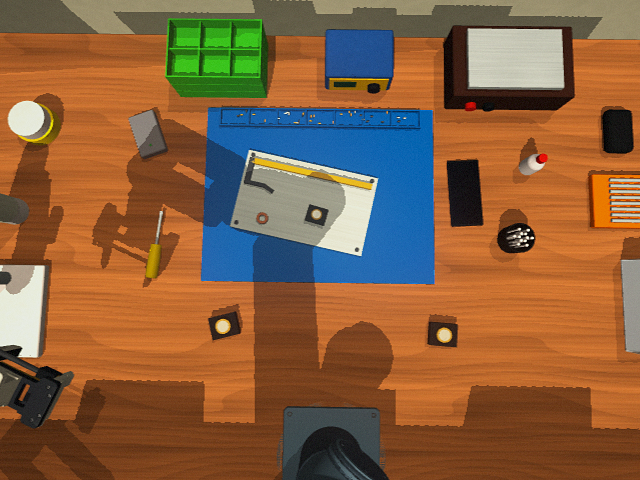

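View pics/side0.png

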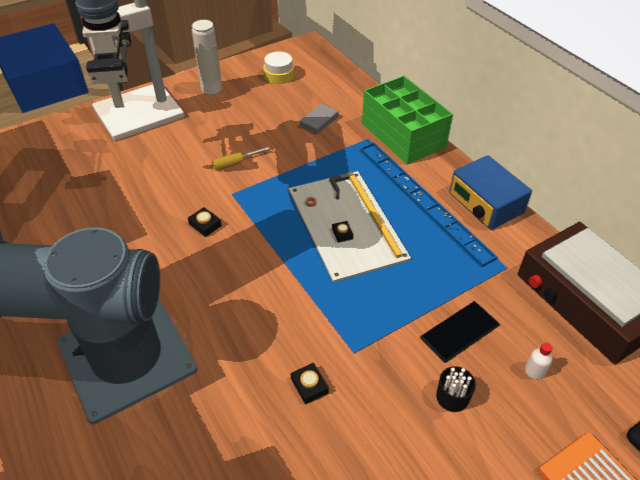

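Top view: the candidates are the black block with a brass ring on the plate at (316,214), and larger look-alikes on the bench at (225,325) and (443,333). I choose (316,214) because it is on the jig's plate. The rail runs (253,158)–(373,185), the stop and lip are near (250,172)/(262,187), and the spacer is at (262,218). In the side view the carrier is at (342,231). Next I'll measure it and crop in close.

```bash
cat > h.py <<'E'
import numpy as np,cv2
from scipy.spatial.transform import Rotation as R
from station import *
def w(n,uv,z):
    c=camera_info(n);uv=np.atleast_2d(uv).astype(float)
    r=np.c_[(uv[:,0]-c['cx'])/c['fx'],(uv[:,1]-c['cy'])/c['fy'],np.ones(len(uv))]@R.from_rotvec(c['rotation']).as_matrix().T
    return c['xyz']+r*((z-c['xyz'][2])/r[:,2])[:,None]
def px(n,P):
    c=camera_info(n);q=(np.atleast_2d(P)-c['xyz'])@R.from_rotvec(c['rotation']).as_matrix()
    return np.c_[q[:,0]/q[:,2]*c['fx']+c['cx'],q[:,1]/q[:,2]*c['fy']+c['cy']]
def rect(mask):
    n,l,s,_=cv2.connectedComponentsWithStats(mask.astype(np.uint8));i=1+np.argmax(s[1:,4])
    c,_=cv2.findContours((l==i).astype(np.uint8),cv2.RETR_EXTERNAL,cv2.CHAIN_APPROX_NONE)
    return max(c,key=len)[:,0,:]
E
python3 - <<'E'
from h import *
p=cv2.imread("pics/top0.png");d=np.load("top0.npy")
hsv=cv2.cvtColor(p,cv2.COLOR_BGR2HSV)
roi=np.zeros(p.shape[:2],bool);roi[140:265,220:390]=1
# plate = not blue
def mr(m,z):
    c=rect(m&roi);W=w("top",c,z)[:,:2]
    r=cv2.minAreaRect((W*1000).astype(np.float32));return r,cv2.boxPoints(r).round(1).tolist(),len(c)
H,S,V=[hsv[...,i].astype(int) for i in range(3)]
plate=~((H>95)&(H<125)&(S>110)); print("plate",mr(plate,.011))
yel=(H>15)&(H<35)&(S>120)&(V>90); roi[200:]=0;print("rail",mr(yel,.021)); roi[:]=0
roi[200:230,300:335]=1; blk=(V<75);print("carrier",mr(cv2.morphologyEx((blk|((S>60)&(H<35)&(H>10))).astype(np.uint8),cv2.MORPH_CLOSE,np.ones((3,3)))>0,.027))
print("d carrier,plate",d[214,308],d[214,316],d[230,330])
for b,z in(((225,325),.016),((443,333),.016)):
    roi[:]=0;roi[b[1]-25:b[1]+25,b[0]-25:b[0]+25]=1;print("other",mr(V<60,z))
t=cv2.resize(p[145:260,225:385],None,fx=5,fy=5,interpolation=cv2.INTER_CUBIC);cv2.imwrite("pics/c1.png",t)
E
```

```text
plate (((547.6091918945312, 67.4649887084961), (301.957763671875, 180.86737060546875), 77.98223876953125), [[427.70001220703125, -61.400001525878906], [604.5999755859375, -99.0], [667.5, 196.3000030517578], [490.6000061035156, 234.0]], 412)
rail (((610.96240234375, 50.85126495361328), (272.8351135253906, 14.354119300842285), 78.00602722167969), [[575.5999755859375, -81.0999984741211], [589.5999755859375, -84.0999984741211], [646.2999877929688, 182.8000030517578], [632.2999877929688, 185.8000030517578]], 243)
carrier (((516.6763916015625, 38.846160888671875), (42.957767486572266, 36.91654968261719), 74.67853546142578), [[493.20001220703125, 23.0], [528.7999877929688, 13.300000190734863], [540.2000122070312, 54.70000076293945], [504.5, 64.4000015258789]], 66)
d carrier,plate 1.0184468 1.0099679 1.0278851
other (((272.4766845703125, 234.8121337890625), (47.01652145385742, 61.72507095336914), 14.780620574951172), [[241.89999389648438, 258.70001220703125], [257.6000061035156, 199.0], [303.1000061035156, 211.0], [287.29998779296875, 270.70001220703125]], 94)
other (((261.8572082519531, -237.5634307861328), (61.12007141113281, 48.69125747680664), 86.18607330322266), [[235.5, -266.3999938964844], [284.1000061035156, -269.70001220703125], [288.20001220703125, -208.6999969482422], [239.60000610351562, -205.5]], 96)
```

View pics/c1.png

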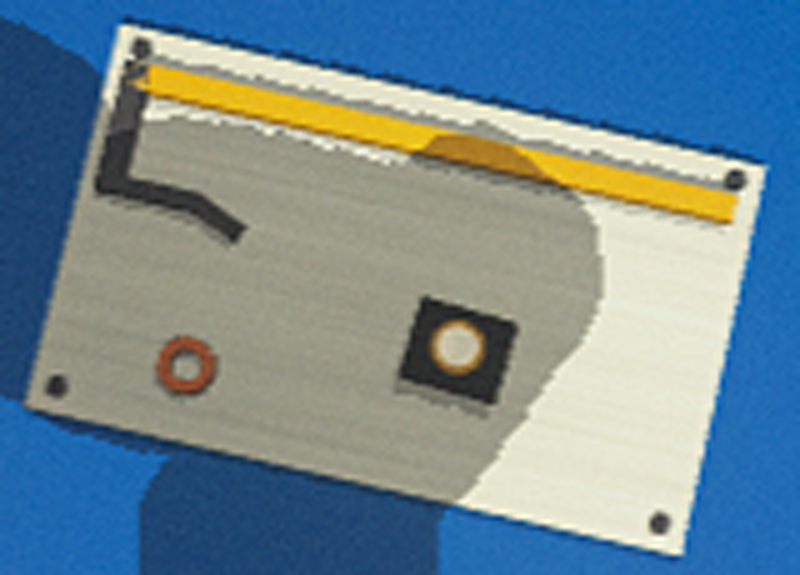

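The crop confirms it: the carrier measures 36.9×43.0 mm (the look-alikes are about 47×61), and the plate (302×181) and rail match their given sizes. Now I'll compute the moves.

```bash
cat >> h.py <<'E'
yaw=np.deg2rad(77.98-90);J0=np.array([.5476,.0675]);X=np.array([np.cos(yaw),np.sin(yaw)]);Y=np.array([-X[1],X[0]])
def tojig(W): d=np.atleast_2d(W)[:,:2]-J0;return np.c_[d@X,d@Y]*1000
def tow(j,z): return np.r_[J0+(X*j[0]+Y*j[1])/1000,z]
def plan(j,z):
    s=read_state();M=R.from_rotvec(s['orientation']).as_matrix()
    a=np.arctan2(*(M[:2,1]@np.c_[X,Y])) # angle of tool y from jig Y towards X (ccw neg)
    sh=M.T@(tow(j,z)-s['ee_pos'])*1000
    ang=np.arctan2(M[1,1],M[0,1])-np.arctan2(Y[1],Y[0]); ang=(ang+np.pi/2)%np.pi-np.pi/2
    print("t",round(s['time_s'],2),"jig TCP",tojig(s['ee_pos']).round(1),"z",s['ee_pos'][2].round(4),"shift",sh.round(1),"twist",round(ang,4),"axes\n",M.round(2),"F",s['wrist_force'].round(2),"Fjig",np.r_[X@s['wrist_force'][:2],Y@s['wrist_force'][:2]].round(2),"open",round(s['opening'],3))
E
python3 - <<'E'
from h import *
print("carrier",tojig([[.5167,.0388]]),"spacer",tojig(w("top",(262.2,218),.021)))
plan((-62,-34.5),.10)
E
```

```text
carrier [[-24.24565203 -34.50577282]] spacer [[-57.20844754  80.50419223]]
t 0.1 jig TCP [[-407.7  357.5]] z 0.2179 shift [-419.5 -311.6  118.3] twist -0.209 axes
 [[-0.91  0.41 -0.  ]
 [ 0.41  0.91 -0.  ]
 [ 0.   -0.   -1.  ]] F [-0.25  0.94  0.76] Fjig [-0.44  0.87] open 0.999
```

Request:
{"method": "servo_tool", "body": {"moves": [{"x":-30,"y":-22,"z":0,"twist":-0.015},{"x":-60,"y":-45,"z":0,"twist":-0.03},{"x":-90,"y":-67,"z":0,"twist":-0.045},{"x":-120,"y":-89,"z":0,"twist":-0.06},{"x":-150,"y":-111,"z":0,"twist":-0.075},{"x":-180,"y":-134,"z":0,"twist":-0.09},{"x":-210,"y":-156,"z":0,"twist":-0.105},{"x":-240,"y":-178,"z":5,"twist":-0.12},{"x":-270,"y":-200,"z":20,"twist":-0.135},{"x":-300,"y":-223,"z":40,"twist":-0.15},{"x":-330,"y":-245,"z":60,"twist":-0.165},{"x":-360,"y":-267,"z":80,"twist":-0.18},{"x":-390,"y":-290,"z":100,"twist":-0.195},{"x":-419.5,"y":-311.6,"z":118.3,"twist":-0.209},{"x":-419.5,"y":-311.6,"z":118.3,"twist":-0.209},{"x":-419.5,"y":-311.6,"z":118.3,"twist":-0.209},{"x":-419.5,"y":-311.6,"z":118.3,"twist":-0.209}], "hand": 0}}

```text
time_s: 1.52
ee_pos: [0.4795, 0.0475, 0.1001]
orientation: [-0.331, -3.122, -0.001]
wrist_force: [-0.9, 0.4, 0.2]
opening: 0.007
finger_force: 0.0
```

```bash
python3 - <<'E'
from h import *
plan((-62,-34.5),.016)
p,d=read_camera("side");cv2.imwrite("pics/s1.png",cv2.resize(p[130:310,240:440],None,fx=3,fy=3,interpolation=cv2.INTER_CUBIC)[:,:,::-1])
E
```

```text
t 1.52 jig TCP [[-62.4 -33.8]] z 0.1001 shift [-0.6 -0.8 84.1] twist -0.0014 axes
 [[-0.98  0.21 -0.  ]
 [ 0.21  0.98  0.  ]
 [ 0.    0.   -1.  ]] F [-0.85  0.35  0.2 ] Fjig [-0.91  0.17] open 0.007
```

View pics/s1.png

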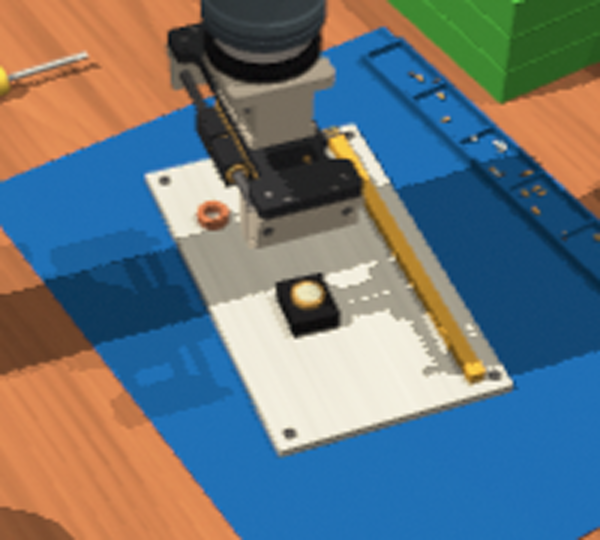

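The side crop shows the shut gripper above the plate, left of the carrier (307,305 in the crop), with free space below. The tool's x axis is −jig x and its y axis is +jig y. Descend, then push towards the rail, stopping short of it.

Request:
{"method": "servo_tool", "body": {"moves": [{"x":-0.6,"y":-0.8,"z":30},{"x":-0.6,"y":-0.8,"z":60},{"x":-0.6,"y":-0.8,"z":76},{"x":-0.6,"y":-0.8,"z":82},{"x":-0.6,"y":-0.8,"z":84},{"x":-0.6,"y":-0.8,"z":84},{"x":-5,"y":-0.8,"z":84},{"x":-8,"y":-0.8,"z":84},{"x":-11,"y":-0.8,"z":84},{"x":-14,"y":-0.8,"z":84},{"x":-17,"y":-0.8,"z":84},{"x":-20,"y":-0.8,"z":84},{"x":-23,"y":-0.8,"z":84},{"x":-26,"y":-0.8,"z":84},{"x":-29,"y":-0.8,"z":84},{"x":-32,"y":-0.8,"z":84},{"x":-35,"y":-0.8,"z":84},{"x":-38,"y":-0.8,"z":84},{"x":-41,"y":-0.8,"z":84},{"x":-44,"y":-0.8,"z":84}]}}

```text
invalid input at $.moves[0]: expected keys x, y, z, twist
```

```bash
python3 - <<'E'
from h import *
plan((14,-34.5),.016)
p,d=read_camera("side");cv2.imwrite("pics/s2.png",cv2.resize(p[130:310,240:440],None,fx=3,fy=3,interpolation=cv2.INTER_CUBIC)[:,:,::-1])
E
```

```text
t 1.57 jig TCP [[-62.4 -33.2]] z 0.1006 shift [-76.5  -1.3  84.5] twist 0.0 axes
 [[-0.98  0.21 -0.  ]
 [ 0.21  0.98  0.  ]
 [ 0.    0.   -1.  ]] F [-0.74 -0.1  -0.04] Fjig [-0.71 -0.25] open 0.004
```

View pics/s2.png

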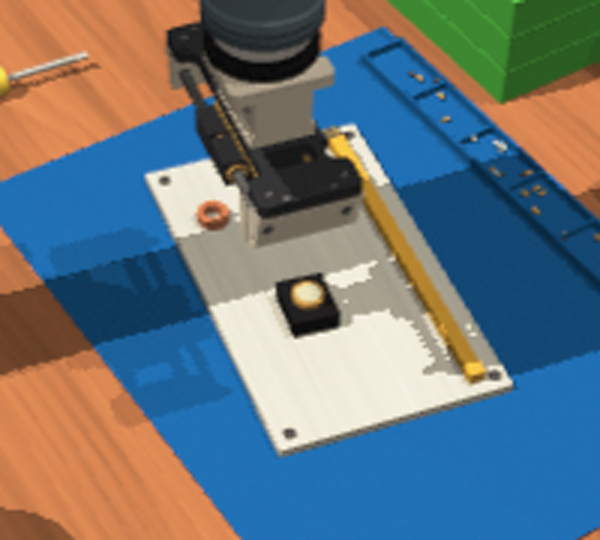

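The call was refused and nothing moved, because every row needs all four keys.

Request:
{"method": "servo_tool", "body": {"moves": [{"x":-0.6,"y":-0.8,"z":30,"twist":0},{"x":-0.6,"y":-0.8,"z":60,"twist":0},{"x":-0.6,"y":-0.8,"z":76,"twist":0},{"x":-0.6,"y":-0.8,"z":82,"twist":0},{"x":-0.6,"y":-0.8,"z":84,"twist":0},{"x":-0.6,"y":-0.8,"z":84,"twist":0},{"x":-5,"y":-0.8,"z":84,"twist":0},{"x":-8,"y":-0.8,"z":84,"twist":0},{"x":-11,"y":-0.8,"z":84,"twist":0},{"x":-14,"y":-0.8,"z":84,"twist":0},{"x":-17,"y":-0.8,"z":84,"twist":0},{"x":-20,"y":-0.8,"z":84,"twist":0},{"x":-23,"y":-0.8,"z":84,"twist":0},{"x":-26,"y":-0.8,"z":84,"twist":0},{"x":-29,"y":-0.8,"z":84,"twist":0},{"x":-32,"y":-0.8,"z":84,"twist":0},{"x":-35,"y":-0.8,"z":84,"twist":0},{"x":-38,"y":-0.8,"z":84,"twist":0},{"x":-41,"y":-0.8,"z":84,"twist":0},{"x":-44,"y":-0.8,"z":84,"twist":0}]}}

```text
time_s: 3.28
ee_pos: [0.5234, 0.0372, 0.0163]
orientation: [0.329, 3.124, -0.0]
wrist_force: [-0.8, -0.4, -0.4]
opening: 0.007
finger_force: 0.3
```

```bash
python3 - <<'E'
from h import *
plan((14,-34.5),.016)
p,d=read_camera("side");cv2.imwrite("pics/s3.png",cv2.resize(p[130:310,240:440],None,fx=3,fy=3,interpolation=cv2.INTER_CUBIC)[:,:,::-1])
E
```

```text
t 3.28 jig TCP [[-17.3 -34.7]] z 0.0163 shift [-31.3   0.2   0.3] twist -0.0 axes
 [[-0.98  0.21  0.  ]
 [ 0.21  0.98 -0.  ]
 [-0.   -0.   -1.  ]] F [-0.78 -0.39 -0.39] Fjig [-0.68 -0.54] open 0.007
```

View pics/s3.png

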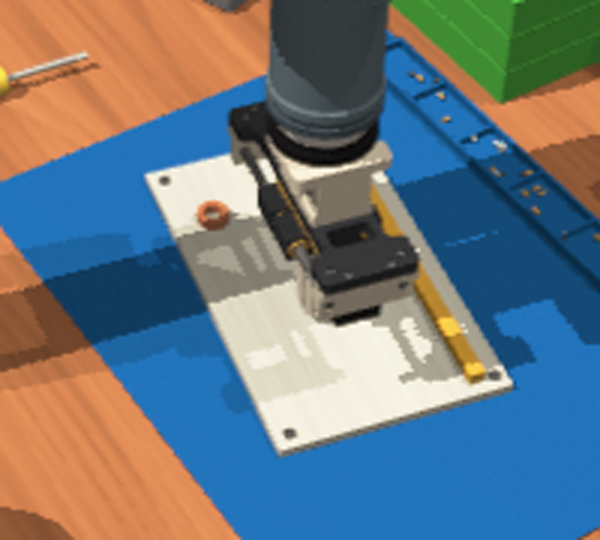

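The carrier's black edge shows under the gripper at (355,317) in the crop, moving with the fingers. Continue, more slowly near the rail.

Request:
{"method": "servo_tool", "body": {"moves": [{"x":-3,"y":0,"z":0,"twist":0},{"x":-6,"y":0,"z":0,"twist":0},{"x":-9,"y":0,"z":0,"twist":0},{"x":-12,"y":0,"z":0,"twist":0},{"x":-15,"y":0,"z":0,"twist":0},{"x":-18,"y":0,"z":0,"twist":0},{"x":-21,"y":0,"z":0,"twist":0},{"x":-24,"y":0,"z":0,"twist":0},{"x":-26,"y":0,"z":0,"twist":0},{"x":-28,"y":0,"z":0,"twist":0},{"x":-29,"y":0,"z":0,"twist":0},{"x":-30,"y":0,"z":0,"twist":0},{"x":-31,"y":0,"z":0,"twist":0},{"x":-32,"y":0,"z":0,"twist":0},{"x":-32,"y":0,"z":0,"twist":0}]}}

```text
time_s: 4.58
ee_pos: [0.5546, 0.0305, 0.0164]
orientation: [0.329, 3.124, -0.0]
wrist_force: [-0.4, -0.2, -0.2]
opening: 0.004
finger_force: 0.2
```

Request:
{"method": "servo_tool", "body": {"moves": [{"x":-0.5,"y":0,"z":0,"twist":0},{"x":-1,"y":0,"z":0,"twist":0},{"x":-1,"y":0,"z":0,"twist":0}]}}

```text
time_s: 4.83
ee_pos: [0.5554, 0.0304, 0.0164]
orientation: [0.329, 3.124, -0.0]
wrist_force: [-0.1, 0.3, 0.8]
opening: 0.004
finger_force: 0.5
```

Request:
{"method": "servo_tool", "body": {"moves": [{"x":-0.5,"y":0,"z":0,"twist":0},{"x":-1,"y":0,"z":0,"twist":0},{"x":-1,"y":0,"z":0,"twist":0}]}}

```text
time_s: 5.08
ee_pos: [0.5561, 0.0303, 0.0163]
orientation: [-0.329, -3.124, -0.0]
wrist_force: [-0.7, 0.5, 1.2]
opening: 0.001
finger_force: 0.8
```

```bash
python3 - <<'E'
from h import *
plan((16.5,-34.5),.016)
E
```

```text
t 5.08 jig TCP [[ 16.1 -34.7]] z 0.0163 shift [-0.4  0.2  0.3] twist -0.0 axes
 [[-0.98  0.21 -0.  ]
 [ 0.21  0.98  0.  ]
 [ 0.    0.   -1.  ]] F [-0.73  0.54  1.16] Fjig [-0.83  0.38] open 0.001
```

No contact force from the rail yet, so creep on in small steps.

Request:
{"method": "servo_tool", "body": {"moves": [{"x":-0.5,"y":0,"z":0,"twist":0},{"x":-1,"y":0,"z":0,"twist":0},{"x":-1,"y":0,"z":0,"twist":0}]}}

```text
time_s: 5.33
ee_pos: [0.5562, 0.0302, 0.0162]
orientation: [-0.329, -3.122, -0.0]
wrist_force: [-5.1, 1.3, 3.7]
opening: 0.006
finger_force: 2.5
```

Request:
{"method": "servo_tool", "body": {"moves": [{"x":-0.5,"y":0,"z":0,"twist":0},{"x":-1,"y":0,"z":0,"twist":0},{"x":-1,"y":0,"z":0,"twist":0}]}}

```text
time_s: 5.58
ee_pos: [0.5562, 0.0302, 0.0161]
orientation: [-0.328, -3.12, -0.0]
wrist_force: [-7.3, 0.7, 5.7]
opening: 0.005
finger_force: 3.6
```

Request:
{"method": "servo_tool", "body": {"moves": [{"x":-0.5,"y":0,"z":0,"twist":0},{"x":-1,"y":0,"z":0,"twist":0},{"x":-1,"y":0,"z":0,"twist":0}]}}

```text
time_s: 5.83
ee_pos: [0.5562, 0.0302, 0.016]
orientation: [-0.328, -3.118, -0.001]
wrist_force: [-9.3, 1.6, 6.9]
opening: 0.006
finger_force: 4.8
```

The rail contact is clear at TCP jig x = 16.2, against 16.5 expected. Back off, go round behind the carrier and look.

Request:
{"method": "servo_tool", "body": {"moves": [{"x":4,"y":0,"z":0,"twist":0},{"x":12,"y":0,"z":0,"twist":0},{"x":22,"y":0,"z":0,"twist":0},{"x":22,"y":-15,"z":0,"twist":0},{"x":22,"y":-35,"z":0,"twist":0},{"x":22,"y":-55,"z":0,"twist":0},{"x":22,"y":-70,"z":0,"twist":0},{"x":22,"y":-80,"z":0,"twist":0},{"x":22,"y":-80,"z":0,"twist":0}]}}

```text
time_s: 6.58
ee_pos: [0.5207, -0.0456, 0.0165]
orientation: [0.332, 3.123, -0.001]
wrist_force: [1.2, -0.1, -0.2]
opening: 0.006
finger_force: 0.0
```

```bash
python3 - <<'E'
from h import *
plan((40,-84),.016)
p,d=read_camera("side");q,_=read_camera("top")
a=cv2.resize(p[140:270,270:420],None,fx=2.6,fy=2.6,interpolation=cv2.INTER_CUBIC);b=cv2.resize(q[140:270,235:385],None,fx=2.6,fy=2.6,interpolation=cv2.INTER_CUBIC)
cv2.imwrite("pics/s4.png",np.hstack([a,b])[:,:,::-1])
E
```

```text
t 6.58 jig TCP [[  -2.7 -116.2]] z 0.0165 shift [-42.7  32.3   0.5] twist -0.0019 axes
 [[-0.98  0.21  0.  ]
 [ 0.21  0.98 -0.  ]
 [-0.   -0.   -1.  ]] F [ 1.17 -0.12 -0.17] Fjig [1.17 0.13] open 0.006
```

View pics/s4.png

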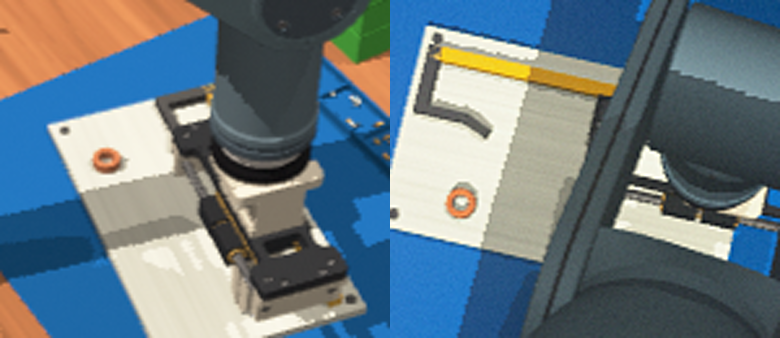

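The carrier is hidden by the arm apart from a black edge beside the rail at (600,110); the spacer at (460,203) is undisturbed. Move behind the carrier's −y face and start the slide.

Request:
{"method": "servo_tool", "body": {"moves": [{"x":-15,"y":0,"z":0.4,"twist":0},{"x":-32,"y":0,"z":0.4,"twist":0},{"x":-40.5,"y":5,"z":0.4,"twist":0},{"x":-40.5,"y":18,"z":0.4,"twist":0},{"x":-40.5,"y":30,"z":0.4,"twist":0},{"x":-40.5,"y":35,"z":0.4,"twist":0},{"x":-40.5,"y":38,"z":0.4,"twist":0},{"x":-40.5,"y":41,"z":0.4,"twist":0},{"x":-40.6,"y":44,"z":0.4,"twist":0},{"x":-40.7,"y":47,"z":0.4,"twist":0},{"x":-40.8,"y":50,"z":0.4,"twist":0},{"x":-40.9,"y":53,"z":0.4,"twist":0},{"x":-41,"y":56,"z":0.4,"twist":0},{"x":-41.1,"y":59,"z":0.4,"twist":0},{"x":-41.2,"y":62,"z":0.4,"twist":0},{"x":-41.3,"y":65,"z":0.4,"twist":0},{"x":-41.4,"y":68,"z":0.4,"twist":0},{"x":-41.5,"y":71,"z":0.4,"twist":0},{"x":-41.6,"y":74,"z":0.4,"twist":0},{"x":-41.6,"y":74,"z":0.4,"twist":0}]}}

```text
time_s: 8.35
ee_pos: [0.5776, 0.0203, 0.016]
orientation: [0.328, 3.124, 0.001]
wrist_force: [0.3, 0.9, -0.1]
opening: 0.001
finger_force: 0.0
```

```bash
python3 - <<'E'
from h import *
plan((40,66),.016)
p,d=read_camera("side");q,_=read_camera("top")
a=cv2.resize(p[140:270,270:420],None,fx=2.6,fy=2.6,interpolation=cv2.INTER_CUBIC);b=cv2.resize(q[140:270,235:385],None,fx=2.6,fy=2.6,interpolation=cv2.INTER_CUBIC)
cv2.imwrite("pics/s5.png",np.hstack([a,b])[:,:,::-1])
E
```

```text
t 8.35 jig TCP [[ 39.2 -39.9]] z 0.016 shift [-9.000e-01  1.059e+02  1.000e-01] twist 0.0003 axes
 [[-0.98  0.21  0.  ]
 [ 0.21  0.98  0.  ]
 [-0.    0.   -1.  ]] F [ 0.31  0.89 -0.09] Fjig [0.12 0.94] open 0.001
```

View pics/s5.png

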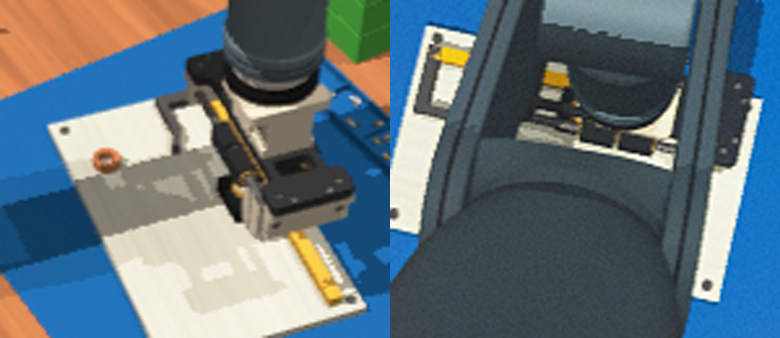

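The side crop shows the carrier's black corner at (230,205), just ahead of the fingers and close to the rail line. I'll check its edge numerically against the predicted flush edge.

```bash
cat >> h.py <<'E'
def edge(yc,n="side"):
    # find, along jig -x direction at several jig y, where dark starts at block mid-height (z=.019)
    p,_=read_camera(n);V=p.max(2)
    for y in np.arange(yc-20,yc+21,5):
        xs=np.arange(5,45,1.);uv=px(n,[tow((x,y),.0115) for x in xs]).round().astype(int)
        print(round(y,1),V[uv[:,1],uv[:,0]][::2])
E
python3 - <<'E'
from h import *
edge(-39.9+39.5)
E
```

```text
-20.4 [225 226 228 229 229 229 227 226 227 227 209 130  15  21 110 110 173 156
 151 181]
-15.4 [225 226 227 228 229 229 227 226 226 227 209 120  21  15  57 132 132 176
 158 142]
-10.4 [225 225 226 228 229 228 228 227 226 206 119 119  24  22  18  59  59 132
 180 166]
-5.4 [225 225 226 228 229 228 226 226 226 227 120  31  31  25  28  31  49  49
 123 180]
-0.4 [225 226 226 185 229 229 226 226 226 227 194  43  24  24  26  30  31  49
  49 121]
4.6 [146 139 145 145 142 136 139 149 149 150 112  31  22  24  24  31  31  42
  72  72]
9.6 [132 133 134 137 137 137 135 133 134 134 121  70  22  26  26  30  30 112
 163 183]
14.6 [132 133 135 136 136 136 149 159 134 120 120  61  12  17  27  30  48 110
 175 202]
19.6 [136 136 134 136 137 149 149 159 134 120  71  71  23  12  17  20  20  43
 136 193]
```

The −x face sits at a constant x ≈ 26–27 over its whole length (24 nominal, within calibration), so the carrier is parallel and flat on the rail. Continue the slide.

Request:
{"method": "servo_tool", "body": {"moves": [{"x":0,"y":3,"z":0,"twist":0},{"x":-0.1,"y":6,"z":0,"twist":0},{"x":-0.1,"y":9,"z":0,"twist":0},{"x":-0.2,"y":12,"z":0,"twist":0},{"x":-0.2,"y":15,"z":0,"twist":0},{"x":-0.3,"y":18,"z":0,"twist":0},{"x":-0.3,"y":21,"z":0,"twist":0},{"x":-0.4,"y":24,"z":0,"twist":0},{"x":-0.4,"y":27,"z":0,"twist":0},{"x":-0.5,"y":30,"z":0,"twist":0},{"x":-0.5,"y":33,"z":0,"twist":0},{"x":-0.6,"y":36,"z":0,"twist":0},{"x":-0.6,"y":39,"z":0,"twist":0},{"x":-0.7,"y":42,"z":0,"twist":0},{"x":-0.7,"y":45,"z":0,"twist":0},{"x":-0.8,"y":48,"z":0,"twist":0},{"x":-0.8,"y":51,"z":0,"twist":0},{"x":-0.9,"y":54,"z":0,"twist":0},{"x":-0.9,"y":57,"z":0,"twist":0},{"x":-1,"y":60,"z":0,"twist":0}]}}

```text
time_s: 10.17
ee_pos: [0.5904, 0.0785, 0.0158]
orientation: [-0.329, -3.124, -0.0]
wrist_force: [-2.3, -1.5, 1.4]
opening: 0.006
finger_force: 1.3
```

```bash
python3 - <<'E'
from h import *
plan((40,66),.016)
edge(tojig(read_state()['ee_pos'])[0,1]+39.5)
E
```

```text
t 10.17 jig TCP [[39.6 19.6]] z 0.0158 shift [-0.4 46.4 -0.2] twist -0.0 axes
 [[-0.98  0.21 -0.  ]
 [ 0.21  0.98  0.  ]
 [ 0.   -0.   -1.  ]] F [-2.26 -1.49  1.36] Fjig [-1.9  -1.93] open 0.006
39.1 [129 131 132 132 134 134 132 132 131 129 116  67  24  32  58  60 101 107
 136 176]
44.1 [130 130 131 132 135 135 135 132 131 116  67  67  23  15  33  73  73 101
 103 133]
49.1 [129 132 132 133 133 135 133 133 133 131 108  15  15  15  15  34  74  74
 101 109]
54.1 [129 131 132 134 134 134 133 132 132 132 108  21  12  12  16  16  34  74
  74 101]
59.1 [131 131 132 133 135 135 134 130 131 131 117  67  15  16  16  19  18  28
  67  67]
64.1 [131 131 132 133 135 134 134 132 132 129 117  67  12  14  16  19  16  18
  35  75]
69.1 [131 131 131 133 134 134 132 132 132 116  68  68  22  15  14  17  17  32
  91 102]
74.1 [152  92 100 100 120 134 156 132 132 130 110  17  17  16  14  18  51  51
  91 117]
79.1 [117  62  47  56  49  94 146 157 131 130 108  22  13  13  18  17  24  64
  64 135]
```

Still flush and parallel, with a light force towards the rail. Go on to just before the stop.

Request:
{"method": "servo_tool", "body": {"moves": [{"x":0,"y":3,"z":0,"twist":0},{"x":0,"y":6,"z":0,"twist":0},{"x":0,"y":9,"z":0,"twist":0},{"x":0,"y":12,"z":0,"twist":0},{"x":0,"y":15,"z":0,"twist":0},{"x":0,"y":18,"z":0,"twist":0},{"x":0,"y":21,"z":0,"twist":0},{"x":0,"y":24,"z":0,"twist":0},{"x":0,"y":27,"z":0,"twist":0},{"x":0,"y":30,"z":0,"twist":0},{"x":0,"y":33,"z":0,"twist":0},{"x":0,"y":36,"z":0,"twist":0},{"x":0,"y":39,"z":0,"twist":0},{"x":0,"y":41,"z":0,"twist":0},{"x":0,"y":43,"z":0,"twist":0},{"x":0,"y":44,"z":0,"twist":0},{"x":0,"y":45,"z":0,"twist":0},{"x":0,"y":46,"z":0,"twist":0},{"x":0,"y":46,"z":0,"twist":0}]}}

```text
time_s: 11.8
ee_pos: [0.6003, 0.1232, 0.016]
orientation: [0.329, 3.124, 0.0]
wrist_force: [0.2, 0.6, 0.7]
opening: 0.005
finger_force: 0.0
```

Request:
{"method": "servo_tool", "body": {"moves": [{"x":0,"y":0.7,"z":0,"twist":0},{"x":0,"y":1.5,"z":0,"twist":0},{"x":0,"y":1.5,"z":0,"twist":0}]}}

```text
time_s: 12.05
ee_pos: [0.6006, 0.1246, 0.016]
orientation: [0.329, 3.124, 0.0]
wrist_force: [-0.4, -0.6, 0.7]
opening: 0.007
finger_force: 0.2
```

Request:
{"method": "servo_tool", "body": {"moves": [{"x":0,"y":0.7,"z":0,"twist":0},{"x":0,"y":1.5,"z":0,"twist":0},{"x":0,"y":1.5,"z":0,"twist":0}]}}

```text
time_s: 12.3
ee_pos: [0.6009, 0.1261, 0.016]
orientation: [0.329, 3.124, 0.0]
wrist_force: [-0.0, -0.2, 0.1]
opening: 0.005
finger_force: 0.3
```

Request:
{"method": "servo_tool", "body": {"moves": [{"x":0,"y":0.7,"z":0,"twist":0},{"x":0,"y":1.5,"z":0,"twist":0},{"x":0,"y":1.5,"z":0,"twist":0}]}}

```text
time_s: 12.55
ee_pos: [0.6012, 0.1276, 0.016]
orientation: [0.329, 3.124, 0.0]
wrist_force: [-0.4, -0.5, 0.8]
opening: 0.005
finger_force: 0.3
```

```bash
python3 - <<'E'
from h import *
plan((40,68.5),.016)
E
```

```text
t 12.55 jig TCP [[39.9 70. ]] z 0.016 shift [-0.1 -1.5 -0. ] twist 0.0 axes
 [[-0.98  0.21  0.  ]
 [ 0.21  0.98  0.  ]
 [-0.    0.   -1.  ]] F [-0.4  -0.55  0.84] Fjig [-0.28 -0.62] open 0.005
```

No stop contact yet (calibration, or the finger is thinner than assumed). Creep on.

Request:
{"method": "servo_tool", "body": {"moves": [{"x":0,"y":0.7,"z":0,"twist":0},{"x":0,"y":1.5,"z":0,"twist":0},{"x":0,"y":1.5,"z":0,"twist":0}]}}

```text
time_s: 12.8
ee_pos: [0.6015, 0.1288, 0.016]
orientation: [0.329, 3.124, -0.0]
wrist_force: [-0.5, -1.0, 0.6]
opening: 0.005
finger_force: 0.8
```

Request:
{"method": "servo_tool", "body": {"moves": [{"x":0,"y":0.7,"z":0,"twist":0},{"x":0,"y":1.5,"z":0,"twist":0},{"x":0,"y":1.5,"z":0,"twist":0}]}}

```text
time_s: 13.05
ee_pos: [0.6016, 0.129, 0.016]
orientation: [-0.328, -3.124, 0.004]
wrist_force: [-1.2, -6.4, 1.4]
opening: 0.002
finger_force: 3.5
```

Request:
{"method": "servo_tool", "body": {"moves": [{"x":0,"y":0.7,"z":0,"twist":0},{"x":0,"y":1.5,"z":0,"twist":0},{"x":0,"y":1.5,"z":0,"twist":0}]}}

```text
time_s: 13.3
ee_pos: [0.6016, 0.1291, 0.016]
orientation: [-0.328, -3.123, 0.007]
wrist_force: [-1.7, -12.0, 2.5]
opening: 0.003
finger_force: 5.9
```

Firm stop contact at about 12 N. Retreat, lift, move the arm aside and look.

Request:
{"method": "servo_tool", "body": {"moves": [{"x":0,"y":-3,"z":0,"twist":0},{"x":0,"y":-10,"z":0,"twist":0},{"x":0,"y":-25,"z":0,"twist":0},{"x":0,"y":-30,"z":-15,"twist":0},{"x":0,"y":-30,"z":-45,"twist":0},{"x":0,"y":-40,"z":-80,"twist":0},{"x":20,"y":-70,"z":-110,"twist":0},{"x":45,"y":-100,"z":-130,"twist":0},{"x":70,"y":-130,"z":-140,"twist":0},{"x":95,"y":-160,"z":-140,"twist":0},{"x":120,"y":-190,"z":-140,"twist":0},{"x":145,"y":-220,"z":-140,"twist":0},{"x":170,"y":-250,"z":-140,"twist":0},{"x":170,"y":-270,"z":-140,"twist":0},{"x":170,"y":-270,"z":-140,"twist":0}]}}

```text
time_s: 14.55
ee_pos: [0.3779, -0.0995, 0.1563]
orientation: [0.335, 3.123, -0.002]
wrist_force: [1.5, 0.2, -0.2]
opening: 0.006
finger_force: 0.0
```

```bash
python3 - <<'E'
from h import *
p,d=read_camera("side");q,_=read_camera("top")
a=cv2.resize(p[150:225,295:370],None,fx=5.2,fy=5.2,interpolation=cv2.INTER_CUBIC);b=cv2.resize(q[140:215,230:305],None,fx=5.2,fy=5.2,interpolation=cv2.INTER_CUBIC)
cv2.imwrite("pics/s6.png",np.hstack([a,b])[:,:,::-1])
h=cv2.cvtColor(q,cv2.COLOR_RGB2HSV).astype(int)
# lens ring: brightish disc near predicted pixel
u=px("top",tow((42,108),.032))[0];print("pred ring px",u)
L=px("top",tow((42,108),.027))[0]
for dx,dy in((-18,-22),(18,-22),(18,22),(-18,22)):print("pred corner",px("top",tow((42+dx,108+dy),.027))[0].round(1), px("side",tow((42+dx,108+dy),.027))[0].round(1))
m=np.zeros(q.shape[:2],bool);m[int(u[1])-9:int(u[1])+10,int(u[0])-9:int(u[0])+10]=1
m&=(h[...,0]>8)&(h[...,0]<30)&(h[...,1]>45)&(h[...,2]>110)
c=rect(m);(cx,cy),r=cv2.minEnclosingCircle(c);print("ring",cx,cy,r,tojig(w("top",(cx,cy),.032)))
E
```

```text
pred ring px [260.03079256 171.28357806]
pred corner [268.1 181.7] [341.9 189.7]
pred corner [271.9 166.2] [356.  186.2]
pred corner [252.7 162. ] [349.  174.5]
pred corner [248.8 177.4] [335.2 177.9]
ring 260.3985595703125 171.44203186035156 5.618954658508301 [[ 41.83265522 107.12074863]]
```

View pics/s6.png

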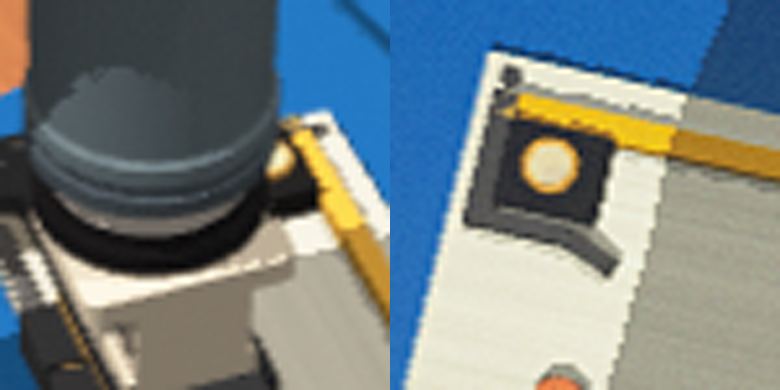

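The top crop shows the carrier seated in the corner. Its ring is at (549,163), jig (41.8, 107.1) against (42, 108) expected. It is square against the rail and the stop, and the spacer is in its place. The arm is clear, so I'll hand it in.

```bash
python3 -c "
from station import *
print(sign_off())"
```

```text
the job is handed in; nothing more can be done
None
```

The carrier was pushed flat against the rail well short of the pocket, then slid along it until it pressed on the end stop; it now sits in the corner pocket (measured within about 1 mm of home), the arm is clear, and the job was handed in with the clock at about 15 s.

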